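Press a padlock into its cutout in the locksmith's case

ROBOT

A 6-joint arm with a two-finger parallel gripper is mounted at the origin on the work surface. World frame = base frame: x ahead of the robot, y to its left, z up, the work surface at z = 0. Lengths are in m, angles in rad, forces in N, time in s.
With the tool pointing down it reaches from about 0.4 to 0.925 m from the base axis. Payload 3.4 kg.
Tool frame: the origin (TCP) lies midway between the tips of the shut fingers; the grasp point (between the pads) lies 19 mm behind it; z points along the fingers, y is the line along which they close (so a half turn about z gives the same grasp; the last joint's range is limited). The gripper opens to 85 mm and grips with 20 to 120 N. Pads are 22 mm wide; open, the fingers measure 114 mm over their backs; the gripper's body (76 mm by 85 mm) begins 54 mm behind the grasp point. The pads swing forward as they close: fully open they stand 13 mm farther back than shut.
Start: joints at [1.264, 0.307, 1.506, -0, 1.328, -0.073], TCP at [0.133, 0.559, 0.231] pointing down, gripper open.
Joint ranges: [-3.12, 3.12], [-1.05, 2.28], [0.14, 2.33], [-1.42, 4.57], [0.1, 2.73], [-2.68, 2.68]. Speed limits (rad/s): [2.57, 2.57, 3.14, 3.14, 3.14, 3.14].

INTERFACE

Orientations are given as a rotation vector (axis times angle).
In Python, from workcell import env, imaging gives the robot as it stands.
- The arm moves only by the tool servo_tool, never from a script. Its argument "increments" is a list of rows, each a list of 7 numbers: the shift along the tool's x, y, z scaled (see below), then the turn, a rotation vector about the tool's x, y, z scaled (see below), then the closure, from 0 (fully open) to 1 (shut). In form: [[x, y, z, rx, ry, rz, fingers], ...]. A call has exactly 10 rows; each row is the pose to reach, as a shift and turn from the pose commanded when the call began, along the tool's axes at that moment; what a row does not reach only later rows make up. The controller multiplies each number of a shift by 0.5 m and each number of a turn by 45 degrees. A row lasts 1/8 s, in which the tool goes at most 62.5 mm and 10.7 degrees, less where a joint would pass 70% of its speed; a pose out of reach is approached as far as the arm can. A call with a number of a shift or a turn outside -1 to 1 is refused whole. A call with a gripper value outside its range is refused whole. The fingers move at their own pace and stop on an object; "force" is the grip in N (left out, the last holds). Time passes only in rows, so rows that repeat a pose let the fingers close, or fill a call up. It gives the time, the measured TCP pose, the force, the opening and the grip force at its end, in the units of the state.
- env.sense(): the state, without advancing time (a new reading comes with each control period).
- imaging.snapshot(name): name is "scene" or "top" or "wrist"; returns a dict with "image" (480x640x3 uint8, red, green, blue), "z_map" (480x640 float32, m along the optical axis (not along the pixel's ray), 0 where there is no reading), "K" (3x3 intrinsics, pixels), "rvec" (rotation vector, rad) and "tvec" (3), from world to camera coordinates, as OpenCV has them; the wrist camera has in their place "hand_eye" (4x4, takes a point from camera to tool coordinates, whose origin is the TCP and whose axes are the flange's). Camera axes: x right, y down, z forward; pixel columns grow to the right and rows downward; lengths in m; the calibration is good to about 2 mm. A picture is of the moment at which its call begins: read the wrist's pose just before it.
- env.hand_in(): hands the job in; it is judged then, once.
The state is a dict: "time": time; "joints": joint angles; "qvel": joint speeds; "tau": joint torques, N m; "tool_pos": TCP position; "orientation": TCP orientation; "force": force on the tool from outside, world axes, zero at the start; "torque": the same for the moment, N m; "gripper_width": finger opening in m; "grip_force": force on a finger pad.
Only numpy, scipy, OpenCV 4.12 (cv2) and the standard library are available. Lean on these libraries where they do the work, as an engineer would, in place of code of your own. Each camera call takes 0.05 s, during which the arm holds its last target. There are 200 camera calls.

TASK

Pull the big brass padlock up out of the wooden stand, lay it down flat on the cork mat and let go of it. Then take it again by its two sides and press it, lying flat, fully home into the padlock-shaped cutout of the case that fits it; it is a tight fit, so press firmly, and leave it there. Do not drop the padlock, and do not disturb the small padlock, the screwdriver or the oil bottle.

Things in the scene. Friction and masses are not known exactly. Their poses are not given: they have to be found in the camera images.
- padlock_centre (a point): Centre of the big padlock's brass body, 26 mm thick (x), 50 wide (y), 52 long (z); both faces alike. At +z a steel shackle, 9 mm bar, 43 mm over its legs, stands 33.5 mm beyond the body, mid-thickness. About 0.32 kg. At the start it is upright, shackle up, in the stand's slot, this point 34 mm above the bench.
- stand: Fixed wooden block 56 (x) x 80 (y) x 30 mm high, origin at the centre of its underside, with a loose slot (30 x 54 mm, 22 mm deep) from above that holds the lower 22 mm of the padlock. The padlock's width lies along the stand's y.
- mat: Fixed cork mat, 180 (x) x 170 (y) x 4 mm thick, origin at the centre of its underside.
- insert_big_seat (a point): Where the centre of the big padlock's body is when home in its cutout: lying flat, shackle towards this frame's +x, width along y; z is up. The cutout's floor is 13 mm below this point, the insert's top face 3 mm above it, so 10 mm of the padlock stays proud. Body pocket 55 (x) x 53 mm (y); the shackle's pocket is wider, round an island that fills the loop.
- insert_big: Grey insert (121 x 120 x 22 mm) with the big padlock's cutout, 16 mm deep; origin under the seat point, on the underside, 4 mm above the bench. A finger channel 40 mm wide (x -20 to 20 mm), as deep as the cutout, runs across it along y to its edges at 60 mm, so fingers may hold the body's sides right down to the floor.
- insert_big_lips (a point): Level of the tight fit: two sprung ramped rubber lips, amid the pocket's -x end wall and on the island, reach 2.5 mm into the padlock's ends. Its underside meets them about 13 mm above the floor; under its own weight it stays stuck 5 mm or more above the floor, and 8 to 16 N downward drives it home, and the lips hold it. The point is at the lips' crest, 8.5 mm above the floor.
- insert_small: The other grey insert (121 x 120 mm, same look), with a smaller cutout for a 38 x 40 mm padlock body; the big one does not go in. Origin under its pocket's body part, 22 mm below its top face; axes as for the right one. The two inserts lie side by side along y, in either order.
- case: Fixed open black case that holds the two inserts: floor 4 mm, rim 22 mm high, 134 (x) x 252 mm (y); its origin is on the bench, in the middle between the two pockets' body parts. Its lid, 16 mm high, lies folded open at its -y side, out to 331 mm.
- padlock: The big padlock again, origin at the middle of the end of its body opposite the shackle (26 mm from the body's centre along -z); same axes.
- small_padlock_centre (a point): Bystander: centre of the body of the small brass padlock (20 x 38 x 40 mm, 26 mm shackle) standing upright on the bench.
- screwdriver: Bystander: screwdriver lying on the bench beyond the case.
- oil_bottle: Bystander: white oil bottle, 44 mm across and 100 mm high, upright; origin at the centre of its underside.
There are look-alikes about, which are no part of the job. What is shaped like the padlock but orange, purple or red is not meant.

How it is judged:
On the way:
1. the big padlock lies flat and still on the cork mat, let go (angle between the x axis of padlock and the z axis of mat, either way round below 0.12 rad and z of padlock_centre in the frame of mat between 0.013 and 0.021 m and x of padlock_centre in the frame of mat between -0.09 and 0.09 m and y of padlock_centre in the frame of mat between -0.085 and 0.085 m and contact force between padlock and the fingers below 0.1 N and linear speed of padlock below 0.02 m/s), for 0.2 s.
At the end, for the whole second after the job is handed in: The big padlock lies flat, let go and still, fully home in its own cutout: the centre of its body within 2.5 mm in height and 4 mm in each horizontal direction of the seat point, within 0.08 rad of flat and of the cutout's direction, shackle in the shackle's part (z of padlock_centre in the frame of insert_big_seat between -0.0025 and 0.0025 m and x of padlock_centre in the frame of insert_big_seat between -0.004 and 0.004 m and y of padlock_centre in the frame of insert_big_seat between -0.004 and 0.004 m and angle between the x axis of padlock and the z axis of insert_big_seat, either way round below 0.08 rad and angle between the z axis of padlock and the x axis of insert_big_seat, either way round below 0.08 rad and contact force between padlock and the fingers below 0.1 N and linear speed of padlock below 0.01 m/s); the robot touches nothing.
It fails at once if the padlock is dropped: it falls faster than 0.9 m/s with no finger on it (linear speed of padlock above 0.9 m/s and contact force between padlock and the fingers below 0.1 N).
It fails at once if the small padlock is disturbed (moved more than 30 mm) (distance of small_padlock_centre from where it was at the start of the episode above 0.03 m).
It fails at once if the screwdriver is disturbed (moved more than 30 mm) (distance of screwdriver from where it was at the start of the episode above 0.03 m).
It fails at once if the oil bottle is disturbed (moved more than 30 mm) (distance of oil_bottle from where it was at the start of the episode above 0.03 m).
It also fails if it takes over 51 s, if anything falls off the work surface, if the arm or the gripper's body presses on something with over 40 N, if the wrist force passes 120 N, or if a joint passes its speed limit or range.

## Working session

There is one attempt and no reset: what is moved stays moved. The work goes in short steps, Python scripts to look and compute and a tool call to move; the robot and the scene stay as the last step left them, time stands still between calls to the robot, and variables do not carry over. Pictures are saved under pics/ and viewed, at most 10 in all, crops included, and the job is handed in when it is done.

Besides the shell and the picture viewer there is one more tool, called in YAML: its name, and indented under it one key for each argument. servo_tool: Moves the arm, as the interface text tells. Shifts and turns lie within -1 to 1; 1 stands for 0.5 m of shift or 45 degrees of turn. Its arguments: {"type":"object","properties":{"increments":{"type":"array","items":{"type":"array","items":{"type":"number"}}},"force":{"type":"number"}},"required":["increments"]}

```bash
mkdir -p pics; ls
cat > h.py <<'E'
import numpy as np, cv2
from workcell import env, imaging
from scipy.spatial.transform import Rotation as R
def snap(n):
    s=env.sense(); d=imaging.snapshot(n); K=d['K']; z=d['z_map']
    v,u=np.mgrid[:480,:640]
    P=np.stack([(u-K[0,2])/K[0,0]*z,(v-K[1,2])/K[1,1]*z,z],-1)
    if 'rvec' in d:
        Rm=cv2.Rodrigues(np.array(d['rvec'],float))[0]; W=(P-np.array(d['tvec']).reshape(3))@Rm
    else:
        H=np.array(d['hand_eye']); W=P@H[:3,:3].T+H[:3,3]
        W=W@R.from_rotvec(s['orientation']).as_matrix().T+np.array(s['tool_pos'])
    W[z==0]=np.nan
    return d['image'],W
E
python3 - <<'E'
from h import *
for n in('scene','top'):
    im,W=snap(n); cv2.imwrite(f'pics/{n}.png',im[...,::-1]); np.savez(f'{n}.npz',im=im,W=W)
s=env.sense(); print(s['time'],s['tool_pos'],R.from_rotvec(s['orientation']).as_matrix().round(3))
E
```

```text
pics
0.1 [0.13251003 0.55889797 0.23047108] [[-0.973  0.231 -0.001]
 [ 0.231  0.973 -0.002]
 [ 0.    -0.002 -1.   ]]
```

View pics/top.png

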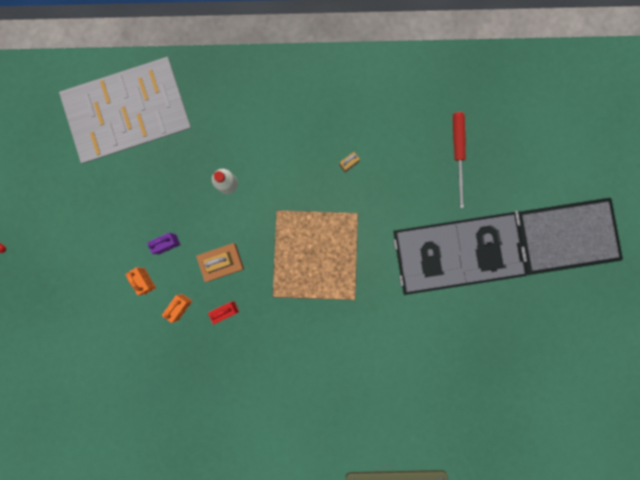

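View pics/scene.png

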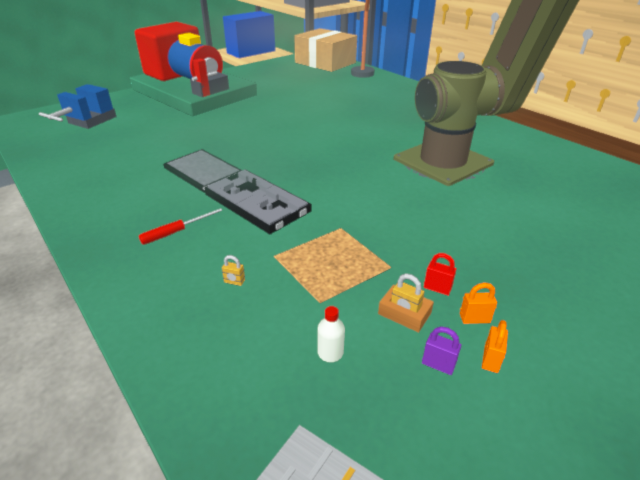

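The top view shows brass on wood at (218,262), the mat at (316,255), the small cutout at (430,257), the large cutout at (490,248) and the lid at (570,235). There are look-alikes at (163,243) purple, (140,281) and (176,308) orange, and (223,312) red, plus the small brass padlock at (349,161). Only the brass one in the stand fits the description. I'll confirm that in an enlarged crop and measure it.

Run:
```python
from h import *
d=np.load('top.npz'); im,W=d['im'],d['W']
a=cv2.resize(im[235:290,185:255],None,fx=5.5,fy=5.5,interpolation=2);b=cv2.resize(im[205:300,390:530],None,fx=3,fy=3,interpolation=2)
c=np.zeros((600,430,3),np.uint8);c[:a.shape[0],:a.shape[1]]=a;c[305:305+b.shape[0],:b.shape[1]]=b
cv2.imwrite('pics/crop.png',c[...,::-1])
for n,(u,v) in dict(stand=(204,274),lock=(218,262),mat=(316,255),small=(349,161),oil=(224,180),ins=(490,280),insS=(430,285),cut=(490,258),lid=(570,235)).items(): print(n,W[v,u].round(4))
def rect(m,n):
    p=W[m&~np.isnan(W[...,0])]
    r=cv2.minAreaRect(p[:,:2].astype(np.float32)); print(n,len(p),np.round(r[0],4),np.round(r[1],4),round(r[2],2),'z',np.percentile(p[:,2],[5,50,95]).round(4))
V,U=np.mgrid[:480,:640]
def box(u0,u1,v0,v1): return (U>=u0)&(U<u1)&(V>=v0)&(V<v1)
Z=W[...,2]
rect(box(265,365,205,305)&(Z>.002)&(im[...,0]>im[...,1].astype(int)+20),'mat')
rect(box(190,250,235,290)&(Z>.024)&(Z<.036),'standtop')
rect(box(190,250,235,290)&(Z>.05)&(Z<.068),'body')
rect(box(190,250,235,290)&(Z>.07),'shackle')
rect(box(385,530,205,300)&(Z>.015),'case')
rect(box(470,515,215,285)&(Z<.016),'cutbig')
rect(box(415,448,232,285)&(Z<.016),'cutsmall')
for v in range(222,280,4): print(v,(Z[v,468:516:3]*1000).round(0))
```

```text
stand [0.5111 0.3792 0.0296]
lock [0.5337 0.3388 0.0903]
mat [0.5451 0.152  0.0041]
small [0.7337 0.0803 0.0393]
oil [0.6937 0.3273 0.0804]
ins [ 0.4859 -0.2015  0.0223]
insS [ 0.4786 -0.0782  0.0264]
cut [ 0.5308 -0.2067  0.0106]
lid [ 0.5742 -0.3706  0.0181]
mat 5825 [0.5462 0.1538] [0.1677 0.178 ] 86.73 z [0.0023 0.0046 0.0079]
standtop 695 [0.5342 0.3494] [0.0562 0.0806] 17.63 z [0.0261 0.03   0.0333]
body 245 [0.5344 0.3495] [0.0263 0.051 ] 17.69 z [0.055  0.0595 0.0629]
shackle 101 [0.5345 0.3492] [0.0092 0.0428] 18.18 z [0.0738 0.0891 0.0948]
case 5844 [ 0.5581 -0.153 ] [0.1623 0.2856] 7.54 z [0.0171 0.0252 0.0294]
cutbig 1533 [ 0.5489 -0.212 ] [0.0943 0.145 ] 89.37 z [-0.0004  0.01    0.014 ]
cutsmall 775 [ 0.5278 -0.0881] [0.0665 0.0748] 70.13 z [0.0066 0.0103 0.0139]
222 [26. 24. 28. 24. 29. 24. 23. 23. 26. 23. 28. 28. 29. 26. 26. 25.]
226 [27. 28. 24. 26. 30. 22.  8.  9. 24. 22. 27. 25. 25. 28. 27. 26.]
230 [25. 25. 24. 27.  7.  9. 13. 12. 11. 12. 21. 25. 26. 25. 27. 27.]
234 [23. 25. 25. 12. 13.  8. 27. 27. 12.  8. 19. 28. 25. 29. 24. 20.]
238 [24. 29. 25. 12.  8. 24. 26. 25. 13.  8. 18. 28. 22. 27. 24. 22.]
242 [26. 28. 24. 11.  8. 22. 23. 27. 31. 11. 10. 24. 26. 24. 26. 24.]
246 [26. 27. 27. 10.  9. 13. 10.  9. 10. 11. 14. 11. 11.  9. 11.  9.]
250 [25. 16. 10. 14. 10.  6.  9.  9. 11. 14.  7. 12. 13.  9. 13. 10.]
254 [12.  9.  9.  7. 10. 10.  8. 11.  8. 11. 11.  8.  9. 10. 14. 11.]
258 [ 8.  7. 13. 11.  8. 14. 11. 12. 11. 12. 10.  9. 14. 10. 13. 12.]
262 [12. 10. 11. 11. 11.  9. 10. 13. 10.  8. 11.  8. 11. 11. 10.  9.]
266 [11. 12. 13. 13. 11. 11. 11. 13.  6. 11. 11.  9. 13. 25. 23. 26.]
270 [21. 25. 26. 25. 14. 12. 13. 18. 29. 25. 26. 23. 28. 27. 25. 23.]
274 [28. 25. 29. 25. 26. 27. 27. 28. 30. 27. 24. 26. 29. 26. 25. 25.]
278 [27. 28. 29. 28. 25. 26. 27. 24. 24. 15. 18. 21. 23. 22. 22.  1.]
```

View pics/crop.png

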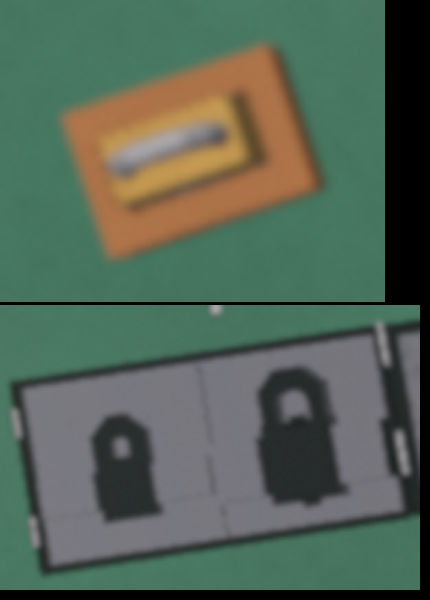

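The crop confirms it: a brass body with a grey steel shackle sits in the wooden stand (rect 26×51 mm, az 17.7°, body top ~60 mm, shackle ~93 mm). In the case, the right-hand cutout, next to the lid, is the larger one. Next I'll fit the case pose, check clearance to the look-alikes and compute the first move.

```bash
cat >> h.py <<'E'
def rot(az,tilt):  # tool y at azimuth az (deg), tool z down, then turned by tilt (deg) about tool y
    a=np.radians(az); y=np.array([np.cos(a),np.sin(a),0]); z=np.array([0,0,-1.]); x=np.cross(y,z)
    return np.stack([x,y,z],1)@R.from_euler('y',tilt,degrees=True).as_matrix()
def inc(p,Rt,p0=None,R0=None):
    s=env.sense()
    if p0 is None: p0=np.array(s['tool_pos']); R0=R.from_rotvec(s['orientation']).as_matrix()
    sh=R0.T@(np.array(p)-p0)/.5; tr=R.from_matrix(R0.T@Rt).as_rotvec()/(np.pi/4)
    print('inc',sh.round(4),tr.round(4)); return np.array(p),Rt
E
python3 - <<'E'
from h import *
from scipy.optimize import minimize
d=np.load('top.npz'); im,W=d['im'].astype(int),d['W']; Z=W[...,2]
V,U=np.mgrid[:480,:640]
def box(u0,u1,v0,v1): return (U>=u0)&(U<u1)&(V>=v0)&(V<v1)
for n,b,(c) in [('purple',(145,185,225,260),0),('o1',(122,158,262,300),0),('o2',(160,193,290,326),0),('red',(204,242,298,328),0)]:
    m=box(*b)&(Z>.035); p=W[m]; print(n,p[:,:2].min(0).round(3),p[:,:2].max(0).round(3),np.nanmax(p[:,2]).round(3))
# big cutout: pixel rays on plane z=.026 ; gray level
snap_=imaging.snapshot('top'); K=snap_['K']; Rm=cv2.Rodrigues(np.array(snap_['rvec'],float))[0]; t=np.array(snap_['tvec']).reshape(3)
def proj(P): q=P@Rm.T+t; return q[:,:2]/q[:,2:]*[K[0,0],K[1,1]]+[K[0,2],K[1,2]]
g=cv2.cvtColor(d['im'],cv2.COLOR_RGB2GRAY).astype(np.float32)
# gray insert mask edges of the case: outer dark border 134x252 rectangle, between bright-ish gray & pocket
gx,gy=np.meshgrid(np.arange(-.075,.0751,.001),np.arange(-.1,.1001,.001),indexing='ij')
# pocket model in seat frame: body 55x53; dark = in pocket; channel 40 wide (dark at depth too?)
def samp(p,x,y):
    a=p[2]; X=p[0]+np.cos(a)*x-np.sin(a)*y; Y=p[1]+np.sin(a)*x+np.cos(a)*y
    q=proj(np.stack([X.ravel(),Y.ravel(),np.full(X.size,.026)],1)).astype(np.float32)
    return cv2.remap(g,q[:,0].reshape(x.shape),q[:,1].reshape(x.shape),1)
r=samp([.545,-.21,np.radians(7.5)],gx,gy)
cv2.imwrite('pics/rect.png',cv2.resize(r[::-1,::-1],None,fx=3.5,fy=3.5))
E
```

```text
purple [0.554 0.434] [0.595 0.487] 0.087
o1 [0.472 0.485] [0.526 0.532] 0.091
o2 [0.417 0.411] [0.47  0.459] 0.087
red [0.412 0.314] [0.455 0.368] 0.088[ WARN:0@0.860] global loadsave.cpp:1063 imwrite_ Unsupported depth image for selected encoder is fallbacked to CV_8U.
```

View pics/rect.png

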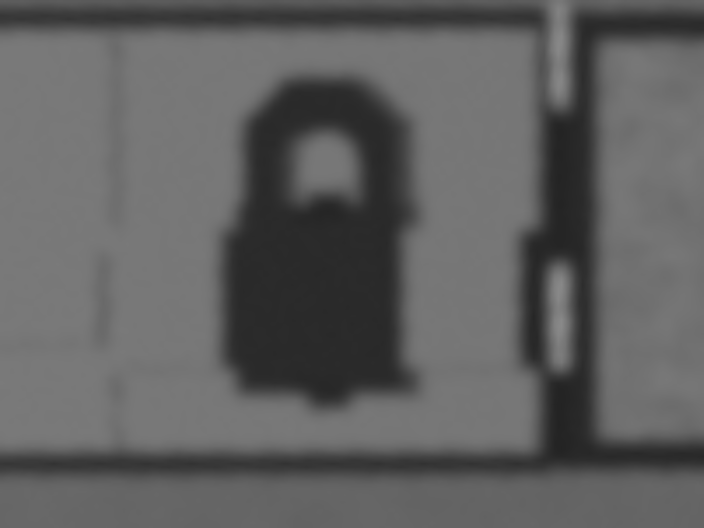

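Run:
```python
from h import *
G=np.array([.5296,.3479,.040]); az=107.7
Rt=rot(az,45); pre=G-Rt[:,2]*.13
print(pre,Rt.round(3))
inc([.5,.42,.24],rot(az,0)); 
inc(pre,Rt)
inc(pre,Rt,np.array([.5,.42,.24]),rot(az,0))
```

```text
[0.61717234 0.3758479  0.13192388] [[-0.674 -0.304 -0.674]
 [-0.215  0.953 -0.215]
 [ 0.707  0.    -0.707]]
inc [-0.7792 -0.1009 -0.0187] [-0.0019 -0.0007 -0.6897]
inc [-1.0276 -0.1325  0.1974] [ 0.2689  0.9743 -0.6543]
inc [-0.1964 -0.1554  0.2162] [-0.  1. -0.]
```

The rectified view shows the big cutout: body pocket columns 238–412, -x wall at row 388. That puts the seat near (0.536, -0.204) at 7.5°, which I'll refine with the wrist camera. The look-alikes are clear of a grasp approached from the far side, tilted 45°.

servo_tool:
  increments:
    - [-0.779,-0.101,-0.019,-0.002,0,-0.69,0]
    - [-0.779,-0.101,-0.019,-0.002,0,-0.69,0]
    - [-0.779,-0.101,-0.019,-0.002,0,-0.69,0]
    - [-0.779,-0.101,-0.019,-0.002,0,-0.69,0]
    - [-0.779,-0.101,-0.019,-0.002,0,-0.69,0]
    - [-0.779,-0.101,-0.019,-0.002,0,-0.69,0]
    - [-0.779,-0.101,-0.019,-0.002,0,-0.69,0]
    - [-0.779,-0.101,-0.019,-0.002,0,-0.69,0]
    - [-0.779,-0.101,-0.019,-0.002,0,-0.69,0]
    - [-0.779,-0.101,-0.019,-0.002,0,-0.69,0]
  force: 60

```text
time: 1.4
tool_pos: [0.4985, 0.4211, 0.2407]
orientation: [0.486, -3.103, -0.002]
force: [0.1, 0.0, -0.8]
gripper_width: 0.085
grip_force: 0.0
```

servo_tool:
  increments:
    - [-0.196,-0.155,0,0,0.5,0,0]
    - [-0.196,-0.155,0.1,0,1,0,0]
    - [-0.196,-0.155,0.216,0,1,0,0]
    - [-0.196,-0.155,0.216,0,1,0,0]
    - [-0.196,-0.155,0.216,0,1,0,0]
    - [-0.196,-0.155,0.216,0,1,0,0]
    - [-0.196,-0.155,0.216,0,1,0,0]
    - [-0.196,-0.155,0.216,0,1,0,0]
    - [-0.196,-0.155,0.216,0,1,0,0]
    - [-0.196,-0.155,0.216,0,1,0,0]

```text
time: 2.65
tool_pos: [0.6169, 0.3767, 0.1343]
orientation: [0.365, -2.335, 0.148]
force: [-0.1, 0.1, 0.8]
gripper_width: 0.0851
grip_force: 0.0
```

Run:
```python
from h import *
G=np.array([.5296,.3479,.040]); az=107.7
Rt=rot(az,45); s=env.sense(); print(s['time'],s['joints'],s['tool_pos'],s['gripper_width'])
inc(G,Rt)
im,W=snap('wrist'); cv2.imwrite('pics/w1.png',im[...,::-1])
```

```text
2.65 [ 0.44133353  1.05585618  0.52454666  0.13076913  2.33536337 -1.38732646] [0.61689124 0.3767315  0.13427263] 0.08505845789185695
inc [-0.0027 -0.0021  0.2633] [0.0013 0.0031 0.0019]
```

View pics/w1.png

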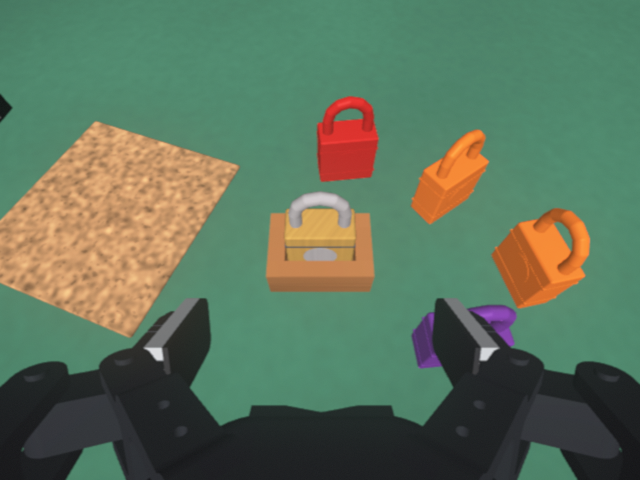

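The lock sits centred between the fingers at (320,235), with red (347,140) and purple (460,335) clear of the fingers' path. Now I'll move in and grip.

servo_tool:
  increments:
    - [-0.003,-0.002,0.06,0.001,0.003,0.002,0]
    - [-0.003,-0.002,0.12,0.001,0.003,0.002,0]
    - [-0.003,-0.002,0.18,0.001,0.003,0.002,0]
    - [-0.003,-0.002,0.23,0.001,0.003,0.002,0]
    - [-0.003,-0.002,0.263,0.001,0.003,0.002,0]
    - [-0.003,-0.002,0.263,0.001,0.003,0.002,0]
    - [-0.003,-0.002,0.263,0.001,0.003,0.002,1]
    - [-0.003,-0.002,0.263,0.001,0.003,0.002,1]
    - [-0.003,-0.002,0.263,0.001,0.003,0.002,1]
    - [-0.003,-0.002,0.263,0.001,0.003,0.002,1]

```text
time: 3.95
tool_pos: [0.5308, 0.3483, 0.0394]
orientation: [0.363, -2.334, 0.15]
force: [5.1, 1.9, 5.1]
gripper_width: 0.0485
grip_force: 63.2
```

Run:
```python
from h import *
s=env.sense(); print(s['time'],s['tool_pos'],s['gripper_width'],s['grip_force'],s['force'])
R0=R.from_rotvec(s['orientation']).as_matrix(); p0=np.array(s['tool_pos'])
up=p0+[0,0,.06]; inc(up,R0)
# rotate about tool y by -90 in two halves, keeping yaw; mat centre placing
az=107.7; C=np.array([.5344,.3494,.034]); 
off=R0.T@(C-p0); print('lock centre in tool',off)
for i,(c,t) in enumerate([([.54,.25,.16],0),([.546,.154,.06],-45),([.546,.154,.0178],-45)]):
    Rt=rot(az,t); p=np.array(c)-Rt@off; print(p)
    if i==0: q=inc(p,Rt,up,R0)
    else: q=inc(p,Rt,*q)
```

```text
3.95 [0.53083738 0.34829895 0.03943967] 0.04849741868712432 63.191585540771484 [5.07670436 1.93703296 5.12713794]
inc [ 0.0848  0.     -0.0849] [0. 0. 0.]
lock centre in tool [-6.48193172e-03 -3.35259227e-05  1.21573364e-03]
[0.53381472 0.24806122 0.16121573]
inc [ 0.1264 -0.1928 -0.0485] [ 6.000e-04 -9.988e-01 -6.000e-04]
[0.5408044  0.15237707 0.05627624]
inc [ 0.0449 -0.1866  0.2099] [ 0. -1. -0.]
[0.5408044  0.15237707 0.01407624]
inc [0.0597 0.     0.0597] [0. 0. 0.]
```

servo_tool:
  increments:
    - [0.02,0,-0.02,0,0,0,1]
    - [0.04,0,-0.04,0,0,0,1]
    - [0.06,0,-0.06,0,0,0,1]
    - [0.085,0,-0.085,0,0,0,1]
    - [0.126,-0.06,-0.085,0,-0.3,0,1]
    - [0.126,-0.12,-0.08,0,-0.6,0,1]
    - [0.15,-0.19,-0.08,0,-1,0,1]
    - [0.211,-0.193,-0.133,0,-1,0,1]
    - [0.211,-0.193,-0.133,0,-1,0,1]
    - [0.211,-0.193,-0.133,0,-1,0,1]

```text
time: 5.2
tool_pos: [0.5309, 0.247, 0.1624]
orientation: [0.482, -3.102, 0.0]
force: [0.3, 0.4, -3.9]
gripper_width: 0.0488
grip_force: 63.8
```

Run:
```python
from h import *
s=env.sense(); print(s['time'],s['tool_pos'],s['gripper_width'],s['grip_force'],s['force'],rot(107.7,0).T@R.from_rotvec(s['orientation']).as_matrix())
im,W=snap('scene'); cv2.imwrite('pics/s2.png',im[...,::-1])
im,W=snap('wrist'); cv2.imwrite('pics/w2.png',im[...,::-1])
az=107.7
off=np.array([-.0065,0,.0012])
for i,(c,t) in enumerate([([.546,.154,.06],-45),([.546,.154,.0185],-45)]):
    Rt=rot(az,t); p=np.array(c)-Rt@off; print(p)
    if i==0: q=inc(p,Rt)
    else: q=inc(p,Rt,*q)
```

```text
5.2 [0.53093907 0.24698001 0.16243047] 0.048833416245184176 63.7530791759491 [ 0.27836084  0.40782702 -3.85228851] [[ 9.99997494e-01 -5.88913535e-04  2.16011193e-03]
 [ 5.88620002e-04  9.99999817e-01  1.36520769e-04]
 [-2.16019194e-03 -1.35248941e-04  9.99997658e-01]]
[0.54081302 0.15234462 0.05625233]
inc [ 0.0411 -0.1865  0.2089] [-3.0000e-04 -1.0045e+00 -4.0000e-04]
[0.54081302 0.15234462 0.01475233]
inc [0.0587 0.     0.0587] [0. 0. 0.]
```

View pics/s2.png

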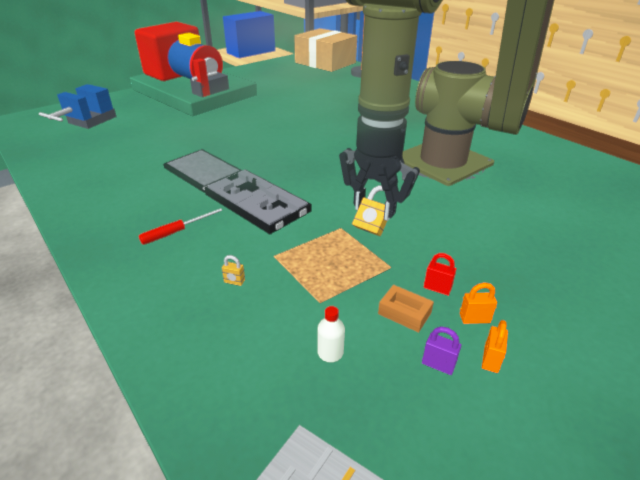

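The lock hangs from the fingers tilted 45° at (370,215). Now I'll turn it flat over the mat.

servo_tool:
  increments:
    - [0.01,-0.04,0.03,0,-0.2,0,1]
    - [0.02,-0.08,0.06,0,-0.4,0,1]
    - [0.03,-0.12,0.09,0,-0.6,0,1]
    - [0.04,-0.16,0.12,0,-0.8,0,1]
    - [0.041,-0.187,0.15,0,-1.0,0,1]
    - [0.041,-0.187,0.18,0,-1.004,0,1]
    - [0.041,-0.187,0.209,0,-1.004,0,1]
    - [0.041,-0.187,0.209,0,-1.004,0,1]
    - [0.041,-0.187,0.209,0,-1.004,0,1]
    - [0.041,-0.187,0.209,0,-1.004,0,1]

```text
refused, turn out of range in row 6
```

Run:
```python
from h import *
s=env.sense(); print(s['time'],s['joints'].round(3),s['tool_pos'],s['gripper_width'],s['force'],np.degrees(R.from_matrix(rot(107.7,-45).T@R.from_rotvec(s['orientation']).as_matrix()).as_rotvec()))
im,W=snap('scene'); cv2.imwrite('pics/s3.png',cv2.resize(im[150:330,240:480],None,fx=3,fy=3)[...,::-1])
h,w=im.shape[:2]
i=im.astype(int); m=(i[...,0]>150)&(i[...,1]>110)&(i[...,2]<110)&(W[...,2]>.03)&(np.hypot(W[...,0]-.546,W[...,1]-.154)<.06)
p=W[m]; print(len(p),p.min(0),p.max(0))
top=p[p[:,2]>np.nanmedian(p[:,2])-.2]
q=W[(np.hypot(W[...,0]-.546,W[...,1]-.154)<.05)&(W[...,2]>.06)&(W[...,2]<.085)&m]
A=np.c_[q[:,:2]-[.546,.154],np.ones(len(q))]
for _ in range(5):
    k=np.linalg.lstsq(A,q[:,2],rcond=None)[0]; r=q[:,2]-A@k; g=abs(r)<.005; A,q=A[g],q[g]
print(len(q),k)
Rt=rot(107.7,-45); inc(np.array([.546,.154,.0185])-Rt@[-.0065,0,.0012],Rt)
```

```text
5.3 [ 0.363  0.386  1.575  0.     1.184 -1.516] [0.53241703 0.24755284 0.16060747] 0.048611725022254755 [ 0.96757462  0.76451351 -3.61470869] [1.30043784e-02 4.52032706e+01 1.57771289e-02]
4 [0.57033326 0.20025957 0.49045064] [0.57718174 0.20297882 0.49470849]
0 [0. 0. 0.]
inc [ 0.0417 -0.1866  0.2907] [-3.0000e-04 -1.0049e+00 -3.0000e-04]
```

View pics/s3.png

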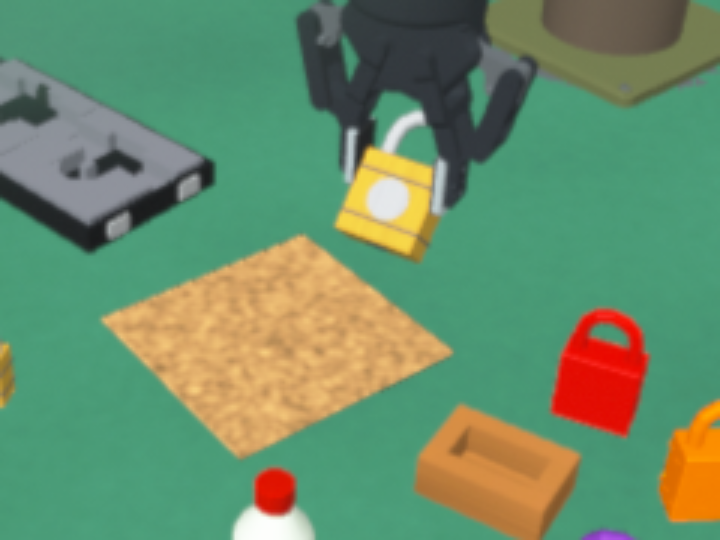

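The call was refused because the turn was over 1. This view shows the lock held securely at (390,200), with the tip ends of the pads about mid-body. I'll repeat the move at -1.

servo_tool:
  increments:
    - [0.01,-0.04,0.03,0,-0.2,0,1]
    - [0.02,-0.08,0.06,0,-0.4,0,1]
    - [0.03,-0.12,0.09,0,-0.6,0,1]
    - [0.04,-0.16,0.12,0,-0.8,0,1]
    - [0.041,-0.187,0.15,0,-1.0,0,1]
    - [0.041,-0.187,0.18,0,-1.0,0,1]
    - [0.041,-0.187,0.209,0,-1.0,0,1]
    - [0.041,-0.187,0.209,0,-1.0,0,1]
    - [0.041,-0.187,0.209,0,-1.0,0,1]
    - [0.041,-0.187,0.209,0,-1.0,0,1]

```text
time: 6.6
tool_pos: [0.5609, 0.1666, 0.1492]
orientation: [-0.373, 2.437, 0.128]
force: [0.1, -0.7, -4.7]
gripper_width: 0.0486
grip_force: 64.2
```

Run:
```python
from h import *
s=env.sense(); print(s['time'],s['joints'].round(3),s['tool_pos'],s['gripper_width'],s['force'],np.degrees(R.from_matrix(rot(107.7,-45).T@R.from_rotvec(s['orientation']).as_matrix()).as_rotvec()))
for n in('scene','top'):
    im,W=snap(n)
    i=im.astype(int); m=(i[...,0]>130)&(i[...,0]>i[...,2]+70)&(W[...,2]>.02)&(W[...,2]<.12)&(np.hypot(W[...,0]-.546,W[...,1]-.154)<.06)
    q=W[m]; print(n,len(q))
    if n=='scene': cv2.imwrite('pics/s4.png',cv2.resize(im[150:330,240:480],None,fx=3,fy=3)[...,::-1])
    if len(q)<20: continue
    print(np.percentile(q,[2,50,98],axis=0).round(4))
    q=q[q[:,2]>np.median(q[:,2])-.006]
    A=np.c_[q[:,:2]-[.546,.154],np.ones(len(q))]
    for _ in range(6):
        k=np.linalg.lstsq(A,q[:,2],rcond=None)[0]; r=q[:,2]-A@k; g=abs(r)<.004; A,q=A[g],q[g]
    print(len(q),k)
Rt=rot(107.7,-45); inc(np.array([.546,.154,.0185])-Rt@[-.0065,0,.0012],Rt)
```

```text
6.6 [ 0.162  0.237  2.173  1.003  0.102 -2.683] [0.56088861 0.1666213  0.14921537] 0.04855182330744767 [ 0.13261276 -0.65044353 -4.66693518] [0.37472296 5.98373489 0.14925098]
scene 0
top 0
inc [ 0.2056 -0.0145  0.1799] [-0.0087 -0.1327 -0.0043]
```

View pics/s4.png

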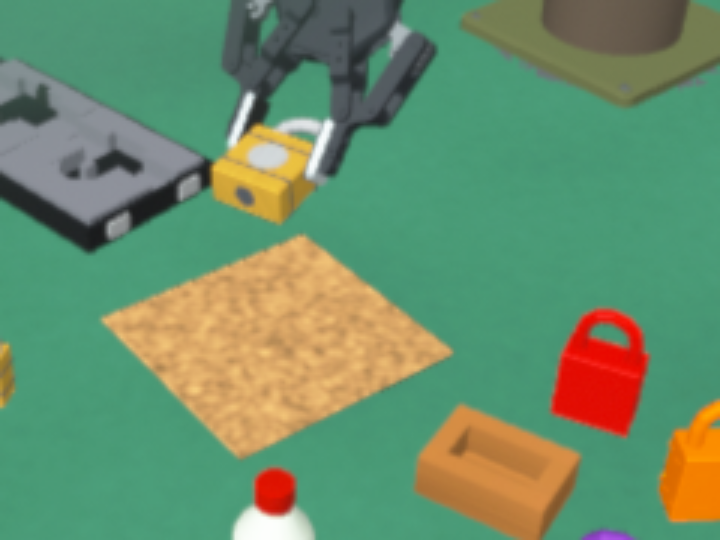

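The body came close to flat (6° short), but the wrist ran to its limits (j5 ≈ 0.10, j6 ≈ -2.68). I'll fit the arm's kinematics from the recorded poses and choose a better spot and yaw on the mat.

```bash
cat > kin.py <<'E'
from h import *
from scipy.optimize import least_squares
def fk(q,k):
    E=lambda a,t:R.from_euler(a,t).as_matrix()
    L,a1,d1,a2,a3,b3=k
    R1=E('z',q[0]); R2=R1@E('y',q[1]); R3=R2@E('y',q[2]); Rt=R3@E('z',q[3])@E('y',q[4])@E('z',q[5])
    p=R1@[a1,0,d1]+R2@[0,0,a2]+R3@[b3,0,a3]+Rt@[0,0,L]
    return p,Rt
S=[([1.264,.307,1.506,0,1.328,-.073],[.1325,.5589,.2305]),([0.44133353,1.05585618,0.52454666,0.13076913,2.33536337,-1.38732646],[.61689,.37673,.13427]),([.363,.386,1.575,0,1.184,-1.516],[.53242,.24755,.16061]),([.162,.237,2.173,1.003,.102,-2.683],[.5609,.16662,.14922])]
f=least_squares(lambda k:np.concatenate([fk(q,k)[0]-p for q,p in S]+[1e-5*k]),[.25,.1,.4,.4,.4,0]); k=f.x
lo=np.array([-3.12,-1.05,.14,-1.42,.1,-2.68]);hi=np.array([3.12,2.28,2.33,4.57,2.73,2.68])
def ik(p,Rt,q0):
    fun=lambda q:np.r_[(fk(q,k)[0]-p)*10,R.from_matrix(fk(q,k)[1].T@Rt).as_rotvec()]
    g=least_squares(fun,np.clip(q0,lo+.01,hi-.01),bounds=(lo,hi)); return g.x,np.abs(g.fun).max()
E
python3 - <<'E'
from kin import *
print(k.round(4),abs(f.fun).max())
for q,p in S: print((fk(q,k)[0]-p).round(4))
s=env.sense(); print((fk(s['joints'],k)[1].T@R.from_rotvec(s['orientation']).as_matrix()).round(3))
off=np.array([-.0065,0,.0012]); q0=[.363,.5,1.6,-.2,.5,-1.5]
for c in ([.546,.154],[.58,.16],[.60,.18],[.61,.13]):
  for az in (90,97,102,108):
    for t in (-45,-38):
      Rt=rot(az,t); o=[]
      for z in (.0185,.06):
        x,e=ik(np.array([*c,z])-Rt@off,Rt,q0); o.append((x.round(2).tolist(),round(e,3)))
      print(c,az,t,o)
E
```

```text
[ 0.6281 -0.2556  0.3871  0.9122  0.628   0.2448] 0.04394201922223187
[ 0.0401 -0.0141  0.0098]
[ 0.0133 -0.0137  0.0061]
[ 0.0036 -0.0439 -0.0218]
[ 0.0105 -0.0186  0.0059]
[[ 0. -1. -0.]
 [ 1.  0. -0.]
 [ 0. -0.  1.]]
[0.546, 0.154] 90 -45 [([1.09, 0.58, 2.17, -1.42, 0.72, 2.42], np.float64(0.121)), ([1.07, 0.5, 2.19, -1.42, 0.7, 2.36], np.float64(0.086))]
[0.546, 0.154] 90 -38 [([0.81, 0.48, 2.16, -1.42, 0.47, 2.12], np.float64(0.046)), ([0.79, 0.41, 2.18, -1.42, 0.46, 2.09], np.float64(0.017))]
[0.546, 0.154] 97 -45 [([0.06, 0.53, 2.29, 2.62, 0.39, -2.68], np.float64(0.151)), ([0.09, 0.45, 2.3, 2.65, 0.35, -2.68], np.float64(0.142))]
[0.546, 0.154] 97 -38 [([0.61, 0.44, 2.16, -1.42, 0.3, 1.84], np.float64(0.098)), ([0.6, 0.38, 2.18, -1.42, 0.29, 1.82], np.float64(0.061))]
[0.546, 0.154] 102 -45 [([-0.02, 0.54, 2.3, 2.48, 0.43, -2.68], np.float64(0.117)), ([0.02, 0.47, 2.31, 2.51, 0.39, -2.68], np.float64(0.103))]
[0.546, 0.154] 102 -38 [([0.16, 0.47, 2.24, 2.63, 0.22, -2.68], np.float64(0.074)), ([0.21, 0.39, 2.24, 2.68, 0.14, -2.68], np.float64(0.059))]
[0.546, 0.154] 108 -45 [(
[... 2930 characters left out ...]
61, 0.13] 97 -38 [([0.15, 0.48, 2.16, 2.7, 0.14, -2.68], np.float64(0.075)), ([0.34, 0.4, 2.13, -1.42, 0.13, 1.6], np.float64(0.055))]
[0.61, 0.13] 102 -45 [([-0.05, 0.56, 2.23, 2.45, 0.41, -2.68], np.float64(0.087)), ([-0.01, 0.49, 2.24, 2.49, 0.36, -2.68], np.float64(0.07))]
[0.61, 0.13] 102 -38 [([0.11, 0.49, 2.18, 2.59, 0.19, -2.68], np.float64(0.039)), ([0.15, 0.42, 2.17, 2.63, 0.11, -2.68], np.float64(0.022))]
[0.61, 0.13] 108 -45 [([-0.16, 0.57, 2.23, 2.27, 0.48, -2.68], np.float64(0.053)), ([-0.12, 0.51, 2.24, 2.31, 0.44, -2.68], np.float64(0.031))]
[0.61, 0.13] 108 -38 [([0.04, 0.51, 2.19, 2.44, 0.26, -2.68], np.float64(0.0)), ([0.04, 0.43, 2.17, 2.12, 0.2, -2.35], np.float64(0.0))]
```

```bash
sed -i 's/L,a1,d1,a2,a3,b3=k/L,a1,d1,a2,a3,b3,dy=k/; s/R1@\[a1,0,d1\]/R1@[a1,dy,d1]/; s/return p,Rt/return p,Rt@E("z",np.pi\/2)/; s/\[.25,.1,.4,.4,.4,0\]/[.25,.0,.4,.4,.4,0,.04]/' kin.py
python3 - <<'E'
from kin import *
print(k.round(4))
for q,p in S: print((fk(q,k)[0]-p).round(4))
s=env.sense(); print((fk(s['joints'],k)[1].T@R.from_rotvec(s['orientation']).as_matrix()).round(3)[0], s['joints'].round(3))
off=np.array([-.0065,0,.0012])
for c in ([.546,.154],[.585,.16],[.605,.18]):
  for az in (90,97,102,108,115):
    for t in (-45,-38,-33):
      Rt=rot(az,t); o=[]
      for z in (.0185,.06):
        x,e=min((ik(np.array([*c,z])-Rt@off,Rt,q0) for q0 in ([.3,.5,1.6,-.2,.4,-1.5],[.3,.5,1.6,.6,.4,-2.])),key=lambda r:r[1]); o.append((x.round(2).tolist(),round(e,3)))
      print(c,az,t,o)
E
```

```text
[0.369  0.0018 0.1894 0.6446 0.4145 0.1075 0.0424]
[0.0003 0.0005 0.0006]
[-0.0003 -0.0002 -0.0005]
[ 0.      0.     -0.0001]
[-0.0002  0.0001 -0.0001]
[ 1.  0. -0.] [ 0.162  0.237  2.173  1.004  0.102 -2.683]
[0.546, 0.154] 90 -45 [([0.36, 0.49, 2.16, -1.42, 0.25, 0.18], np.float64(0.281)), ([0.36, 0.41, 2.18, -1.42, 0.24, 0.16], np.float64(0.223))]
[0.546, 0.154] 90 -38 [([0.33, 0.49, 2.17, -1.42, 0.19, 0.14], np.float64(0.171)), ([0.33, 0.4, 2.19, -1.42, 0.19, 0.13], np.float64(0.11))]
[0.546, 0.154] 90 -33 [([0.31, 0.48, 2.17, -1.42, 0.16, 0.12], np.float64(0.09)), ([0.31, 0.4, 2.19, -1.42, 0.17, 0.11], np.float64(0.029))]
[0.546, 0.154] 97 -45 [([0.27, 0.48, 2.18, -1.42, 0.1, -0.02], np.float64(0.303)), ([0.27, 0.39, 2.19, -1.42, 0.1, -0.02], np.float64(0.24))]
[0.546, 0.154] 97 -38 [([0.27, 0.48, 2.18, -1.42, 0.1, -0.02], np.float64(0.184)), ([0.27, 0.4, 2.2, -1.42, 0.1, -0.03], np.float64(0.12))]
[0.546, 0.154] 97 -33 [([0.27, 0.48, 2.18, -1.42, 0.1, -0.02], np.float64(0.098)), ([0.27, 0.4, 2.2, -1.42, 0.1, -0.03], np.float64(0.035))]
[0.546, 0.154] 102 -45 [([0.14, 0.47, 2.17
[... 4758 characters left out ...]
05, 0.18] 108 -38 [([0.17, 0.52, 2.07, 0.99, 0.1, -2.68], np.float64(0.159)), ([0.17, 0.44, 2.09, 0.99, 0.1, -2.68], np.float64(0.101))]
[0.605, 0.18] 108 -33 [([0.17, 0.52, 2.07, 0.99, 0.1, -2.68], np.float64(0.073)), ([0.17, 0.44, 2.09, 0.99, 0.1, -2.68], np.float64(0.016))]
[0.605, 0.18] 115 -45 [([0.18, 0.52, 2.07, 0.9, 0.1, -2.68], np.float64(0.284)), ([0.18, 0.44, 2.08, 0.91, 0.1, -2.68], np.float64(0.227))]
[0.605, 0.18] 115 -38 [([0.17, 0.52, 2.07, 0.9, 0.1, -2.68], np.float64(0.165)), ([0.16, 0.44, 2.08, 0.89, 0.13, -2.68], np.float64(0.114))]
[0.605, 0.18] 115 -33 [([0.16, 0.52, 2.06, 0.88, 0.13, -2.68], np.float64(0.085)), ([0.14, 0.44, 2.06, 0.87, 0.18, -2.68], np.float64(0.04))]
```

The FK now fits to 0.6 mm. Leaning outward 45° isn't reachable that low, but leaning inward is. So I'll yaw the lock half a turn in the air, which the case needs anyway, then tilt. First I'll check reach.

Run:
```python
from kin import *
off=np.array([-.0065,0,.0012]); q0=[.3,.7,1.2,-.2,1.5,1.6]
s=env.sense()
for az in (-82.5,-72):
  for c,t in (([.546,.154,.0185],-45),([.546,.154,.08],-45),([.546,.154,.16],0),([.546,.154,.16],-45)):
    Rt=rot(az,t); x,e=ik(np.array(c)-Rt@off,Rt,q0); print(az,t,c,x.round(2),round(e,4))
c=np.array([.546,.154,.17]); q=None
print('off',R.from_rotvec(s['orientation']).as_matrix().T)
for az,t in ((107.7,0),(63,0),(18,0),(-27,0),(-72,0),(-82.5,-45)):
    Rt=rot(az,t); p=c-Rt@off
    x,e=ik(p,Rt,q0); print(az,t,x.round(2),round(e,4))
    q=inc(p,Rt) if q is None else inc(p,Rt,*q)
```

```text
-82.5 -45 [0.546, 0.154, 0.0185] [0.18 0.94 1.14 0.03 1.85 1.61] 0.0
-82.5 -45 [0.546, 0.154, 0.08] [0.18 0.87 1.12 0.04 1.94 1.62] 0.0
-82.5 0 [0.546, 0.154, 0.16] [ 0.2   0.37  1.61 -0.    1.17  1.64] 0.0
-82.5 -45 [0.546, 0.154, 0.16] [0.18 0.8  1.06 0.04 2.07 1.62] 0.0
-72 -45 [0.546, 0.154, 0.0185] [ 0.24  0.94  1.14 -0.06  1.85  1.5 ] 0.0
-72 -45 [0.546, 0.154, 0.08] [ 0.24  0.87  1.11 -0.06  1.94  1.49] 0.0
-72 0 [0.546, 0.154, 0.16] [ 0.2   0.37  1.61 -0.    1.17  1.46] 0.0
-72 -45 [0.546, 0.154, 0.16] [ 0.24  0.8   1.06 -0.06  2.07  1.49] 0.0
off [[-0.74115742 -0.23264827 -0.62973046]
 [-0.29730355  0.95477883 -0.00282488]
 [ 0.60191052  0.18512742 -0.77680858]]
107.7 0 [ 0.2   0.34  1.62  0.    1.18 -1.68] 0.0
inc [ 0.0102 -0.0154 -0.0645] [-0.0065  0.8673 -0.0074]
63 0 [ 0.21  0.34  1.62 -0.    1.18 -0.89] 0.0
inc [-0.0038  0.0091  0.    ] [0.     0.     0.9933]
18 0 [ 0.21  0.35  1.61 -0.    1.19 -0.1 ] 0.0
inc [-0.0038  0.0092  0.    ] [0. 0. 1.]
-27 0 [ 0.21  0.35  1.6  -0.    1.19  0.68] 0.0
inc [-0.0038  0.0092  0.    ] [0. 0. 1.]
-72 0 [ 0.2   0.36  1.59 -0.    1.19  1.46] 0.0
inc [-0.0038  0.0092  0.    ] [0. 0. 1.]
-82.5 -45 [0.18 0.79 1.05 0.04 2.08 1.62] 0.0
inc [-0.0023  0.002   0.0099] [ 0.0916 -0.9971  0.2212]
```

servo_tool:
  increments:
    - [0,0,0,0,0.1,0,1]
    - [0,0,-0.01,0,0.2,0,1]
    - [0,0,-0.02,0,0.3,0,1]
    - [0.01,-0.015,-0.06,0,0.5,0,1]
    - [0.01,-0.015,-0.065,0,0.7,0,1]
    - [0.01,-0.015,-0.065,-0.006,0.867,-0.007,1]
    - [0.01,-0.015,-0.065,-0.006,0.867,-0.007,1]
    - [0.01,-0.015,-0.065,-0.006,0.867,-0.007,1]
    - [0.01,-0.015,-0.065,-0.006,0.867,-0.007,1]
    - [0.01,-0.015,-0.065,-0.006,0.867,-0.007,1]

```text
time: 7.95
tool_pos: [0.5383, 0.1515, 0.1716]
orientation: [-0.48, 3.104, 0.0]
force: [0.7, -0.2, -3.5]
gripper_width: 0.0485
grip_force: 64.0
```

servo_tool:
  increments:
    - [0,0,0,0,0,0.25,1]
    - [0,0,0,0,0,0.5,1]
    - [0,0,0,0,0,0.75,1]
    - [-0.004,0.009,0,0,0,0.993,1]
    - [-0.004,0.009,0,0,0,0.993,1]
    - [-0.004,0.009,0,0,0,0.993,1]
    - [-0.004,0.009,0,0,0,0.993,1]
    - [-0.004,0.009,0,0,0,0.993,1]
    - [-0.004,0.009,0,0,0,0.993,1]
    - [-0.004,0.009,0,0,0,0.993,1]

```text
time: 9.2
tool_pos: [0.5401, 0.1566, 0.1715]
orientation: [0.736, 3.054, 0.001]
force: [-0.5, -0.1, -4.5]
gripper_width: 0.0484
grip_force: 64.1
```

servo_tool:
  increments:
    - [0,0,0,0,0,0.25,1]
    - [0,0,0,0,0,0.5,1]
    - [0,0,0,0,0,0.75,1]
    - [-0.004,0.009,0,0,0,1,1]
    - [-0.004,0.009,0,0,0,1,1]
    - [-0.004,0.009,0,0,0,1,1]
    - [-0.004,0.009,0,0,0,1,1]
    - [-0.004,0.009,0,0,0,1,1]
    - [-0.004,0.009,0,0,0,1,1]
    - [-0.004,0.009,0,0,0,1,1]

```text
time: 10.45
tool_pos: [0.544, 0.1597, 0.1715]
orientation: [1.849, 2.54, 0.001]
force: [0.3, -0.6, -3.5]
gripper_width: 0.0485
grip_force: 64.1
```

servo_tool:
  increments:
    - [0,0,0,0,0,0.25,1]
    - [0,0,0,0,0,0.5,1]
    - [0,0,0,0,0,0.75,1]
    - [-0.004,0.009,0,0,0,1,1]
    - [-0.004,0.009,0,0,0,1,1]
    - [-0.004,0.009,0,0,0,1,1]
    - [-0.004,0.009,0,0,0,1,1]
    - [-0.004,0.009,0,0,0,1,1]
    - [-0.004,0.009,0,0,0,1,1]
    - [-0.004,0.009,0,0,0,1,1]

```text
time: 11.7
tool_pos: [0.5488, 0.1593, 0.1715]
orientation: [-2.68, -1.639, -0.001]
force: [-0.1, 0.3, -4.4]
gripper_width: 0.0489
grip_force: 64.1
```

servo_tool:
  increments:
    - [0,0,0,0,0,0.25,1]
    - [0,0,0,0,0,0.5,1]
    - [0,0,0,0,0,0.75,1]
    - [-0.004,0.009,0,0,0,1,1]
    - [-0.004,0.009,0,0,0,1,1]
    - [-0.004,0.009,0,0,0,1,1]
    - [-0.004,0.009,0,0,0,1,1]
    - [-0.004,0.009,0,0,0,1,1]
    - [-0.004,0.009,0,0,0,1,1]
    - [-0.004,0.009,0,0,0,1,1]

```text
time: 12.95
tool_pos: [0.5519, 0.1554, 0.1715]
orientation: [-3.103, -0.489, -0.001]
force: [-0.3, 0.5, -4.2]
gripper_width: 0.0487
grip_force: 64.1
```

Run:
```python
from h import *
s=env.sense(); print(s['time'],s['joints'].round(3),s['tool_pos'],s['gripper_width'],s['force'],np.degrees(R.from_matrix(rot(-72,0).T@R.from_rotvec(s['orientation']).as_matrix()).as_rotvec()))
off=np.array([-.0065,0,.0012])
Rt=rot(-82.5,-45); q=inc(np.array([.546,.154,.10])-Rt@off,Rt)
inc(np.array([.546,.154,.0185])-Rt@off,Rt,*q)
```

```text
12.95 [0.201 0.355 1.594 0.    1.191 1.459] [0.55192935 0.15544903 0.17154273] 0.048671181229027 [-0.28296263  0.4678681  -4.18877171] [0.01035186 0.02716083 0.09116478]
inc [-0.0015  0.0011  0.1506] [ 0.0906 -0.9978  0.2194]
inc [0.1153 0.     0.1153] [0. 0. 0.]
```

servo_tool:
  increments:
    - [-0.0015,0.001,0.02,0.02,-0.2,0.04,1]
    - [-0.0015,0.001,0.04,0.04,-0.4,0.09,1]
    - [-0.0015,0.001,0.06,0.06,-0.6,0.13,1]
    - [-0.0015,0.001,0.08,0.08,-0.8,0.18,1]
    - [-0.0015,0.001,0.1,0.091,-0.998,0.219,1]
    - [-0.0015,0.001,0.12,0.091,-0.998,0.219,1]
    - [-0.0015,0.001,0.151,0.091,-0.998,0.219,1]
    - [-0.0015,0.001,0.151,0.091,-0.998,0.219,1]
    - [-0.0015,0.001,0.151,0.091,-0.998,0.219,1]
    - [-0.0015,0.001,0.151,0.091,-0.998,0.219,1]

```text
time: 14.2
tool_pos: [0.5517, 0.1549, 0.098]
orientation: [2.854, 0.188, -1.176]
force: [0.1, 0.5, -4.7]
gripper_width: 0.0485
grip_force: 64.2
```

Run:
```python
from h import *
s=env.sense(); print(s['time'],s['joints'].round(3),s['tool_pos'],s['force'],np.degrees(R.from_matrix(rot(-82.5,-45).T@R.from_rotvec(s['orientation']).as_matrix()).as_rotvec()))
for n in('scene','top'):
    im,W=snap(n); np.savez(n+'5.npz',im=im,W=W)
    m=(W[...,2]>.085)&(W[...,2]<.125)&(np.hypot(W[...,0]-.546,W[...,1]-.154)<.035)&(im[...,0].astype(int)>im[...,2]+50)
    q=W[m]; print(n,len(q))
    if len(q)<20: continue
    q=q[q[:,2]>np.median(q[:,2])-.006]
    A=np.c_[q[:,:2]-[.546,.154],np.ones(len(q))]
    for _ in range(6):
        k=np.linalg.lstsq(A,q[:,2],rcond=None)[0]; r=q[:,2]-A@k; g=abs(r)<.006; A,q=A[g],q[g]
    print(len(q),k)
off=np.array([-.0065,0,.0012]);Rt=rot(-82.5,-45);inc(np.array([.546,.154,.0185])-Rt@off,Rt)
```

```text
14.2 [0.178 0.851 1.103 0.036 1.969 1.618] [0.55174612 0.15490342 0.09795061] [ 0.06414493  0.47491906 -4.6740155 ] [ 0.0164334   0.19286002 -0.03199474]
scene 246
143 [-0.05689996 -0.03917106  0.1112409 ]
top 0
inc [0.1161 0.0003 0.1175] [-0.0004 -0.0029  0.0005]
```

servo_tool:
  increments:
    - [0.03,0,0.03,0,0,0,1]
    - [0.06,0,0.06,0,0,0,1]
    - [0.09,0,0.09,0,0,0,1]
    - [0.1,0,0.1,0,-0.003,0,1]
    - [0.105,0,0.106,0,-0.003,0,1]
    - [0.11,0,0.111,0,-0.003,0,1]
    - [0.113,0,0.114,0,-0.003,0,1]
    - [0.115,0,0.116,0,-0.003,0,1]
    - [0.115,0,0.116,0,-0.003,0,1]
    - [0.115,0,0.116,0,-0.003,0,1]

```text
time: 15.55
tool_pos: [0.5512, 0.1548, 0.0146]
orientation: [2.85, 0.187, -1.184]
force: [-0.4, -0.6, -4.0]
gripper_width: 0.0492
grip_force: 64.2
```

servo_tool:
  increments:
    - [0.001,0,0.001,0,0,0,1]
    - [0.002,0,0.002,0,0,0,1]
    - [0.003,0,0.003,0,0,0,1]
    - [0.003,0,0.003,0,0,0,1]
    - [0.003,0,0.003,0,0,0,0.6]
    - [0.003,0,0.003,0,0,0,0.3]
    - [0.003,0,0.003,0,0,0,0]
    - [0.003,0,0.003,0,0,0,0]
    - [0.003,0,0.003,0,0,0,0]
    - [0.003,0,0.003,0,0,0,0]

```text
time: 16.8
tool_pos: [0.551, 0.1547, 0.0121]
orientation: [2.849, 0.187, -1.185]
force: [-0.4, -0.5, -0.9]
gripper_width: 0.0855
grip_force: 0.0
```

servo_tool:
  increments:
    - [0,0,-0.05,0,0,0,0]
    - [0,0,-0.1,0,0,0,0]
    - [0,0,-0.15,0,0,0,0]
    - [0,0,-0.2,0,0.2,0,0]
    - [0,0,-0.2,0,0.4,0,0]
    - [0,0,-0.2,0,0.6,0,0]
    - [0,0,-0.2,0,0.8,0,0]
    - [0,0,-0.2,0,1,0,0]
    - [0,0,-0.2,0,1,0,0]
    - [0,0,-0.2,0,1,0,0]

```text
time: 18.05
tool_pos: [0.6229, 0.1642, 0.0835]
orientation: [-3.135, -0.205, 0.004]
force: [0.3, 0.1, -0.5]
gripper_width: 0.0856
grip_force: 0.0
```

Run:
```python
from h import *
s=env.sense(); print(s['time'],s['joints'].round(3),s['tool_pos'],s['force'],np.degrees(R.from_matrix(rot(-82.5,0).T@R.from_rotvec(s['orientation']).as_matrix()).as_rotvec()))
for n in('scene','top','wrist'):
    im,W=snap(n); np.savez(n+'6.npz',im=im,W=W)
    if n=='wrist': cv2.imwrite('pics/w6.png',im[...,::-1])
    m=(W[...,2]>.02)&(W[...,2]<.045)&(np.hypot(W[...,0]-.546,W[...,1]-.154)<.06)&(im[...,0].astype(int)>im[...,2]+40)
    q=W[m]; print(n,len(q))
    if len(q)<20: continue
    r=cv2.minAreaRect(q[:,:2].astype(np.float32)); print(r)
    A=np.c_[q[:,:2]-[.546,.154],np.ones(len(q))]
    for _ in range(6):
        k=np.linalg.lstsq(A,q[:,2],rcond=None)[0]; r=q[:,2]-A@k; g=abs(r)<.006; A,q=A[g],q[g]
    print(len(q),k)
```

```text
18.05 [1.920e-01 5.340e-01 1.532e+00 1.000e-03 1.078e+00 1.631e+00] [0.6229237  0.16417687 0.08348776] [ 0.3020156   0.07670908 -0.47268961] [ 0.02477262 -0.14025229  0.00592136]
scene 354
((0.5618863105773926, 0.15682336688041687), (0.08235163241624832, 0.04976842179894447), 9.18981647491455)
342 [-0.066581   -0.02811969  0.02797789]
top 525
((0.5581780672073364, 0.1561133712530136), (0.07568228244781494, 0.0499737523496151), 7.415044784545898)
515 [-0.00385103  0.00010988  0.03007389]
wrist 4314
((0.56219482421875, 0.15650376677513123), (0.06998737901449203, 0.0504584014415741), 7.209937572479248)
4078 [-0.04112703 -0.0060321   0.03073314]
```

View pics/w6.png

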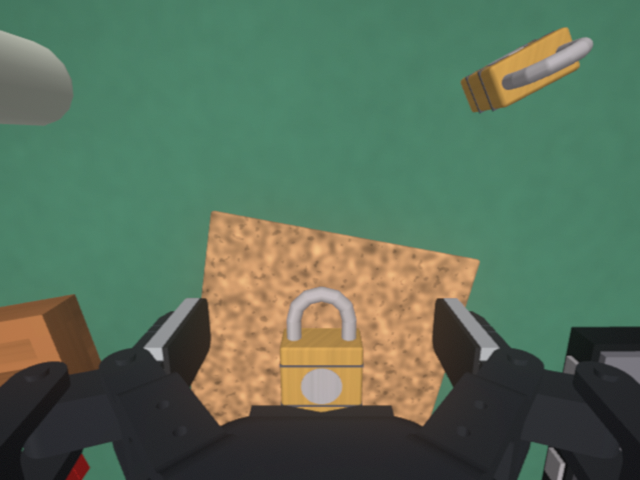

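The lock lies flat on the mat, let go, shackle outward: body at (321,370), shackle at (321,310), yaw ≈7.4°. For the precise fit I'll view it, and later the pocket, from the same relative wrist pose so that camera bias cancels. Next I'll work out that viewing pose.

Run:
```python
from h import *
d=imaging.snapshot('wrist'); H=np.array(d['hand_eye']); K=d['K']; print(H.round(4)); print(K)
C=np.array([.546,.155])
def px(pw,p,Rt): c=np.linalg.inv(H)@np.r_[Rt.T@(pw-p),1]; return (K@c[:3]/c[2])[:2].round(0)
Rt=rot(-82.5,0); x=Rt[:,0]
for dx,z in ((0,.16),(-.04,.16),(-.06,.2),(-.03,.2),(-.05,.14)):
    p=np.r_[C,z]+dx*x; L=lambda u:np.r_[C,.03]+u*x
    print(dx,z,px(L(-.026),p,Rt),px(L(.06),p,Rt))
t=np.load('top6.npz');im,W=t['im'].astype(int),t['W']
m=(W[...,2]>.026)&(W[...,2]<.034)&(np.hypot(W[...,0]-.546,W[...,1]-.154)<.06)&(im[...,0]>im[...,2]+40)
r=W[m]; a=np.radians(7.45); u=(r[:,:2]-C)@[np.cos(a),np.sin(a)]; v=(r[:,:2]-C)@[-np.sin(a),np.cos(a)]
g=abs(u)<.04; print('u',np.percentile(u[g],[0,1,2,98,99,100]).round(4),'v',np.percentile(v[g],[0,1,99,100]).round(4)); print(np.histogram(u,np.arange(-.04,.07,.004)))
p=np.r_[C,.2]-.05*x; inc(p,Rt)
```

```text
[[ 6.000e-04 -9.643e-01 -2.648e-01  6.700e-02]
 [ 1.000e+00  8.000e-04 -5.000e-04 -7.000e-04]
 [ 7.000e-04 -2.648e-01  9.643e-01 -1.434e-01]
 [ 0.000e+00  0.000e+00  0.000e+00  1.000e+00]]
[[373.28560525   0.         321.07694232]
 [  0.         373.28560525 240.57153678]
 [  0.           0.           1.        ]]
0 0.16 [322. 263.] [322. 148.]
-0.04 0.16 [322. 212.] [322.  88.]
-0.06 0.2 [322. 179.] [322.  67.]
-0.03 0.2 [322. 215.] [322. 108.]
-0.05 0.14 [322. 203.] [322.  67.]
u [-0.0252 -0.0247 -0.0243  0.0256  0.0261  0.0268] v [-0.0254 -0.025   0.0242  0.0245]
(array([ 0,  0,  0, 13, 47, 47, 44, 38, 31, 25, 25, 24, 32, 42, 43, 48, 29,
        0,  0,  0,  0,  0,  0,  0,  0,  0,  0]), array([-4.00000000e-02, -3.60000000e-02, -3.20000000e-02, -2.80000000e-02,
       -2.40000000e-02, -2.00000000e-02, -1.60000000e-02, -1.20000000e-02,
       -8.00000000e-03, -4.00000000e-03, -3.46944695e-17,  4.00000000e-03,
        8.00000000e-03,  1.20000000e-02,  1.60000000e-02,  2.00000000e-02,
        2.40000000e-02,  2.80000000e-02,  3.20000000e-02,  3.60000000e-02,
        4.00000000e-02,  4.40000000e-02,  4.80000000e-02,  5.20000000e-02,
        5.60000000e-02,  6.00000000e-02,  6.40000000e-02,  6.80000000e-02]))
inc [-0.2567 -0.0021 -0.2346] [-0.0005  0.0028 -0.0004]
```

Run:
```python
from h import *
Rt=rot(-82.5,0); inc([.546,.155,.16],Rt)
```

```text
inc [-0.1565 -0.0021 -0.1548] [-0.0005  0.0028 -0.0004]
```

servo_tool:
  increments:
    - [-0.08,-0.002,-0.08,0,0.003,0,0]
    - [-0.156,-0.002,-0.155,0,0.003,0,0]
    - [-0.156,-0.002,-0.155,0,0.003,0,0]
    - [-0.156,-0.002,-0.155,0,0.003,0,0]
    - [-0.156,-0.002,-0.155,0,0.003,0,0]
    - [-0.156,-0.002,-0.155,0,0.003,0,0]
    - [-0.156,-0.002,-0.155,0,0.003,0,0]
    - [-0.156,-0.002,-0.155,0,0.003,0,0]
    - [-0.156,-0.002,-0.155,0,0.003,0,0]
    - [-0.156,-0.002,-0.155,0,0.003,0,0]

```text
time: 19.5
tool_pos: [0.5441, 0.1547, 0.1605]
orientation: [-3.135, -0.205, 0.0]
force: [0.2, 0.3, 0.7]
gripper_width: 0.0853
grip_force: 0.0
```

```bash
cat > rec.py <<'E'
from h import *
def recw(zp,res=.0005,ext=(.08,.06)):
    """wrist picture rectified to the plane z=zp, in tool axes (x up, y), centred at TCP"""
    s=env.sense(); d=imaging.snapshot('wrist'); H=np.array(d['hand_eye']); K=d['K']
    Rt=R.from_rotvec(s['orientation']).as_matrix(); p=np.array(s['tool_pos'])
    x=np.arange(-.06,.09,res); y=np.arange(-.07,.07,res); X,Y=np.meshgrid(x,y,indexing='ij')
    az=np.arctan2(Rt[1,0],Rt[0,0]); ex=np.array([np.cos(az),np.sin(az),0]); ey=np.array([np.sin(az),-np.cos(az),0])
    P=p*[1,1,0]+[0,0,zp]+X[...,None]*ex+Y[...,None]*ey
    c=((P-p)@Rt)-H[:3,3]; c=c@H[:3,:3]; q=(c@K.T); q=(q[...,:2]/q[...,2:]).astype(np.float32)
    return x,y,cv2.remap(d['image'],q[...,0],q[...,1],1),p,np.degrees(az)
E
python3 - <<'E'
from rec import *
x,y,I,p,az=recw(.030); print(env.sense()['time'],p,az)
np.savez('lockrec.npz',x=x,y=y,I=I)
J=I.astype(int); m=((J[...,0]-J[...,2])>60)&(J[...,0]>150)
mat=0
cv2.imwrite('pics/lockrec.png',cv2.resize(I[::-1],None,fx=2,fy=2)[...,::-1])
E
```

```text
19.55 [0.54407163 0.15474557 0.16054093] 7.496647615467195
```

View pics/lockrec.png

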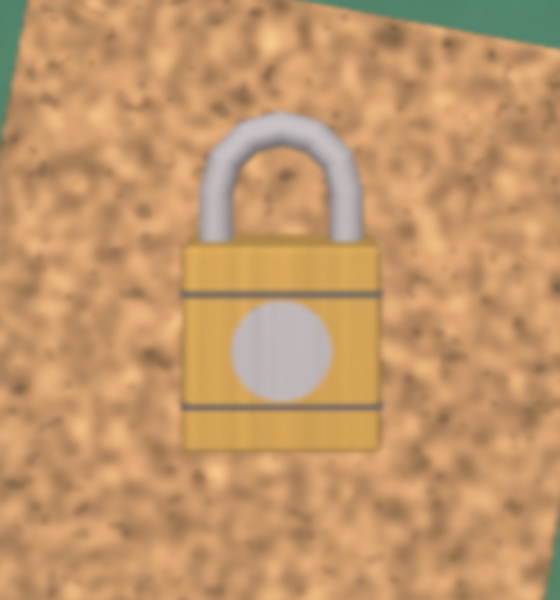

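The lock lies square with the tool axes, with body columns 183–380 and rows ~243–451 at 4 px/mm. That puts its centre about +3.2 mm in x and +0.4 mm in y from the TCP. I've used all the views, so I'll work by numbers from here.

Run:
```python
from rec import *
L=np.load('lockrec.npz'); x,y,I=L['x'],L['y'],L['I'].astype(float)
b=I[...,0]-I[...,2]  # brass-ness
g=cv2.GaussianBlur(cv2.cvtColor(L['I'],cv2.COLOR_RGB2LAB).astype(np.float32),(0,0),1.5)
# left/right edges: gradient magnitude in y averaged over x in rows of body
def edge(prof,ax,lo,hi):
    d=np.abs(np.gradient(prof,axis=0)).sum(-1); s=(ax>lo)&(ax<hi); i=np.argmax(np.where(s,d,0))
    k=np.polyfit([-1,0,1],d[i-1:i+2],2); return round((ax[i]-k[1]/(2*k[0])*.0005)*1000,2)
for a,bb in ((-.02,-.013),(-.005,.01),(.018,.026)):
    pr=g[(x>a)&(x<bb)].mean(0); print('y edges',a,edge(pr,y,-.03,-.02),edge(pr,y,.02,.03))
for a,bb in ((-.022,-.014),(-.012,-.003),(.004,.012),(.014,.022)):
    pr=g[:,(y>a)&(y<bb)].mean(1); print('x edges',a,edge(pr,x,-.028,-.018),edge(pr,x,.024,.034), 'stripes',edge(pr,x,-.017,-.007),edge(pr,x,.01,.02))
r=((I.max(-1)-I.min(-1))<35)&(I.mean(-1)>150)
i=np.argwhere(r&(abs(x-.002)<.02)[:,None]&(abs(y)<.02)[None]); print('disc',x[i[:,0]].mean(),y[i[:,1]].mean(),len(i))
i=np.argwhere(r&((x>.03)&(x<.07))[:,None]&(abs(y)<.03)[None]); print('shackle x max',x[i[:,0].max()],'y',y[i[:,1].min()],y[i[:,1].max()])
```

```text
y edges -0.02 -25.19 23.77
y edges -0.005 -23.6 23.86
y edges 0.018 -23.68 23.76
x edges -0.022 -22.41 28.31 stripes -11.04 14.87
x edges -0.012 -22.34 28.2 stripes -13.23 17.21
x edges 0.004 -23.67 28.15 stripes -13.22 17.22
x edges 0.014 -23.6 28.34 stripes -11.0 14.9
disc 0.001956980519480577 0.00014691558441564005 1848
shackle x max 0.06150000000000011 y -0.019999999999999962 0.020000000000000073
```

servo_tool:
  increments:
    - [0,0,0.08,0,0,0,0]
    - [0,0,0.16,0,0,0,0]
    - [0,0,0.23,0,0,0,0]
    - [0,0,0.28,0,0,0,0]
    - [0,0,0.305,0,0,0,0]
    - [0,0,0.305,0,0,0,0]
    - [0,0,0.305,0,0,0,1]
    - [0,0,0.305,0,0,0,1]
    - [0,0,0.305,0,0,0,1]
    - [0,0,0.305,0,0,0,1]
  force: 90

```text
time: 20.8
tool_pos: [0.5452, 0.1549, 0.0097]
orientation: [-3.134, -0.205, -0.005]
force: [-1.1, -1.1, 6.3]
gripper_width: 0.0482
grip_force: 95.3
```

Run:
```python
from h import *
s=env.sense(); print(s['time'],s['joints'].round(3),s['tool_pos'],s['force'],s['gripper_width'],s['grip_force'],np.degrees(R.from_matrix(rot(-82.5,0).T@R.from_rotvec(s['orientation']).as_matrix()).as_rotvec()))
q=inc([.544,.1547,.16],rot(-82.5,0)); inc([.5338,-.2045,.156],rot(-82.5,0),*q)
```

```text
20.8 [0.202 0.544 1.779 0.    0.815 1.642] [0.54522435 0.15494907 0.00973833] [-1.05926883 -1.10078931  6.29570252] 0.048165224741044024 95.31244039535522 [ 0.02491566  0.16902083 -0.00102243]
inc [-0.0016  0.     -0.3005] [-0.0006 -0.0038  0.    ]
inc [-0.114   0.7096  0.008 ] [0. 0. 0.]
```

Gripped. From here I'll lift and carry the lock to a point 95 mm short of the seat, where the wrist camera can see the pocket past the held lock.

servo_tool:
  increments:
    - [0,0,-0.08,0,0,0,1]
    - [0,0,-0.16,0,0,0,1]
    - [-0.04,0.08,-0.24,0,-0.004,0,1]
    - [-0.09,0.2,-0.3,0,-0.004,0,1]
    - [-0.14,0.32,-0.3,0,-0.004,0,1]
    - [-0.19,0.44,-0.3,0,-0.004,0,1]
    - [-0.24,0.56,-0.3,0,-0.004,0,1]
    - [-0.28,0.66,-0.3,0,-0.004,0,1]
    - [-0.302,0.71,-0.3,0,-0.004,0,1]
    - [-0.302,0.71,-0.3,0,-0.004,0,1]

```text
time: 22.05
tool_pos: [0.4397, -0.2193, 0.158]
orientation: [3.135, 0.199, -0.005]
force: [0.1, -0.4, -3.8]
gripper_width: 0.0481
grip_force: 95.2
```

servo_tool:
  increments:
    - [0,0,0,0,0,0,1]
    - [0,0,0,0,0,0,1]
    - [0,0,0,0,0,0,1]
    - [0,0,0,0,0,0,1]
    - [0,0,0,0,0,0,1]
    - [0,0,0,0,0,0,1]
    - [0,0,0,0,0,0,1]
    - [0,0,0,0,0,0,1]
    - [0,0,0,0,0,0,1]
    - [0,0,0,0,0,0,1]

```text
time: 23.3
tool_pos: [0.4407, -0.217, 0.1579]
orientation: [-3.135, -0.205, 0.005]
force: [-0.0, -0.1, -3.6]
gripper_width: 0.0477
grip_force: 95.2
```

```bash
sed -i 's/np.arange(-.06,.09,res)/np.arange(-.06,.19,res)/' rec.py
python3 - <<'E'
from rec import *
s=env.sense(); print(s['time'],s['joints'].round(3),s['tool_pos'],s['force'],s['gripper_width'],s['grip_force'],np.degrees(R.from_matrix(rot(-82.5,0).T@R.from_rotvec(s['orientation']).as_matrix()).as_rotvec()))
x,y,I,p,az=recw(.026); print(p,az); np.savez('pock.npz',x=x,y=y,I=I,p=p)
g=cv2.cvtColor(I,cv2.COLOR_RGB2GRAY)
print('   y:',(y[60:230:8]*1000).round(0).astype(int))
for i in range(230,495,6): print(int(x[i]*1000),g[i,60:230:8])
E
```

```text
23.3 [-0.542  0.265  1.779 -0.002  1.101  0.899] [ 0.44065391 -0.21695356  0.15787209] [-0.03992448 -0.14996731 -3.57946344] 0.04766346150339469 95.20095705986023 [ 0.02304043 -0.19142013  0.00975474]
[ 0.44065391 -0.21695356  0.15787209] 7.490283713110497
   y: [-40 -36 -32 -28 -24 -20 -16 -12  -8  -4   0   4   8  12  16  20  24  28
  32  36  40  44]
55 [154 154 154 154 154 154 154 154 153 154 153 154 154 154 154 154 153 153
 154 154 153 154]
58 [154 154 154 154 154 155 155 155 155 155 155 155 156 155 154 154 154 154
 154 154 153 154]
61 [154 155 155 155 156 154 155 155 155 156 155 155 155 155 155 155 155 154
 153 154 154 153]
64 [155 155 155 155 155 155 154 155 146  50  49  72 155 155 155 155 155 154
 155 153 154 153]
67 [154 155 155 130  59  60  59  58  57  52  51  54  61  62  62  61  81 155
 155 155 155 154]
70 [155 154 154 123  54  53  53  54  52  53  53  52  52  52  52  51  78 155
 155 154 154 154]
73 [155 155 155 133  53  54  53  52  53  52  52  51  52  52  51  51  92 155
 154 154 154 155]
76 [155 156 156 154  53  52  51  51  52  51  51  51  51  50  50  51 131 156
 155 155 153
[... 2250 characters left out ...]
 157]
151 [156 157 158 158 158 149  64  48  48  47  48  47  48  77 115 159 159 160
 158 158 158 157]
154 [0 0 0 0 0 0 0 0 0 0 0 0 0 0 0 0 0 0 0 0 0 0]
157 [0 0 0 0 0 0 0 0 0 0 0 0 0 0 0 0 0 0 0 0 0 0]
160 [0 0 0 0 0 0 0 0 0 0 0 0 0 0 0 0 0 0 0 0 0 0]
163 [0 0 0 0 0 0 0 0 0 0 0 0 0 0 0 0 0 0 0 0 0 0]
166 [0 0 0 0 0 0 0 0 0 0 0 0 0 0 0 0 0 0 0 0 0 0]
169 [0 0 0 0 0 0 0 0 0 0 0 0 0 0 0 0 0 0 0 0 0 0]
172 [0 0 0 0 0 0 0 0 0 0 0 0 0 0 0 0 0 0 0 0 0 0]
175 [0 0 0 0 0 0 0 0 0 0 0 0 0 0 0 0 0 0 0 0 0 0]
178 [0 0 0 0 0 0 0 0 0 0 0 0 0 0 0 0 0 0 0 0 0 0]
181 [0 0 0 0 0 0 0 0 0 0 0 0 0 0 0 0 0 0 0 0 0 0]
184 [0 0 0 0 0 0 0 0 0 0 0 0 0 0 0 0 0 0 0 0 0 0]
187 [0 0 0 0 0 0 0 0 0 0 0 0 0 0 0 0 0 0 0 0 0 0]
```

The whole pocket is visible past the held lock. Now the edges to sub-pixel.

Run:
```python
from rec import *
L=np.load('pock.npz'); x,y,p=L['x'],L['y'],L['p']; g=cv2.cvtColor(L['I'],cv2.COLOR_RGB2GRAY).astype(float)
def cross(pr,ax,lo,hi,th=104):
    i=np.where((ax>=lo)&(ax<=hi))[0]; j=[k for k in i[:-1] if (pr[k]-th)*(pr[k+1]-th)<0]
    return [round(1000*(ax[k]+(th-pr[k])/(pr[k+1]-pr[k])*.0005),2) for k in j]
for a,b in ((-.022,-.018),(-.014,-.01),(.008,.012),(.014,.02)): 
    c=(y>a)&(y<b); print('x -wall',a,cross(g[:,c].mean(1),x,.055,.08))
for a,b in ((-.0272,-.0265),(.0225,.0235),(.0235,.0245)):
    c=(y>a)&(y<b); print('x +wall',a,cross(g[:,c].mean(1),x,.1,.135))
for a,b in ((.067,.0695),(.07,.0725),(.078,.09),(.095,.108),(.115,.119),(.128,.136)):
    r=(x>a)&(x<b); print('y',a,cross(g[r].mean(0),y,-.04,.04))
for yy in (-.04,-.033,.033,.04): c=abs(y-yy)<.002; pr=g[:,c].mean(1); print('channel',yy,cross(pr,x,.06,.13,120), 1000*x[230:490][np.argsort(-abs(np.gradient(pr))[230:490])[:6]])
p0,R0=p,rot(-82.5,0); off=None
```

```text
x -wall -0.022 [np.float64(66.02)]
x -wall -0.014 [np.float64(66.03)]
x -wall 0.008 [np.float64(66.17)]
x -wall 0.014 [np.float64(66.18)]
x +wall -0.0272 [np.float64(111.14), np.float64(120.71)]
x +wall 0.0225 [np.float64(121.82)]
x +wall 0.0235 [np.float64(110.86), np.float64(120.95)]
y 0.067 [np.float64(-27.53), np.float64(24.75)]
y 0.07 [np.float64(-27.57), np.float64(24.78)]
y 0.078 [np.float64(-26.36), np.float64(23.63)]
y 0.095 [np.float64(-26.39), np.float64(23.54)]
y 0.115 [np.float64(-27.71), np.float64(24.72)]
y 0.128 [np.float64(-25.77), np.float64(-10.14), np.float64(7.2), np.float64(22.67)]
channel -0.04 [np.float64(111.0), np.float64(113.4)] [153.  153.5 111.  113.5 113.  111.5]
channel -0.033 [np.float64(111.1), np.float64(113.53)] [153.  153.5 113.5 111.  111.5 113. ]
channel 0.033 [np.float64(111.14), np.float64(113.63)] [153.5 153.  113.5 111.  111.5 114. ]
channel 0.04 [np.float64(111.13), np.float64(113.63)] [153.5 153.  113.5 111.  111.5 114. ]
```

Run:
```python
from rec import *
d=np.load('top.npz'); t=imaging.snapshot('top'); K=t['K']; Rm=cv2.Rodrigues(np.array(t['rvec'],float))[0]; tv=np.array(t['tvec']).reshape(3)
g=cv2.cvtColor(d['im'],cv2.COLOR_RGB2GRAY).astype(np.float32)
a=np.radians(7.49); c=np.array([.53321,-.20331]); x=np.arange(-.045,.07,.0005); y=np.arange(-.045,.045,.0005); X,Y=np.meshgrid(x,y,indexing='ij')
P=np.stack([c[0]+np.cos(a)*X+np.sin(a)*Y,c[1]+np.sin(a)*X-np.cos(a)*Y,np.full(X.shape,.026)],-1)
q=P@Rm.T+tv; q=(q[...,:2]/q[...,2:]*[K[0,0],K[1,1]]+[K[0,2],K[1,2]]).astype(np.float32); I=cv2.remap(g,q[...,0],q[...,1],1)
def cross(pr,ax,lo,hi,th=85):
    i=np.where((ax>=lo)&(ax<=hi))[0]; return [round(1000*(ax[k]+(th-pr[k])/(pr[k+1]-pr[k])*.0005),2) for k in i[:-1] if (pr[k]-th)*(pr[k+1]-th)<0]
print('x wall',[cross(I[:,(abs(y-yy)<.004)].mean(1),x,-.045,.07) for yy in (-.018,-.01,.01,.018)])
print('island/x ',cross(I[:,abs(y)<.003].mean(1),x,-.045,.07))
print('y',[cross(I[abs(x-xx)<.002].mean(0),y,-.04,.04) for xx in (-.024,0,.035)])
# same measure on the lock lying on the mat, from top6
s=env.sense(); o_x=.0022-((.54522-.54407)*np.cos(a)+.0002*np.sin(a)); print('ox',o_x)
p=np.r_[c-o_x*np.array([np.cos(a),np.sin(a)]),.16]; print(p)
qq=inc(np.r_[p[:2],.075],rot(-82.5,0));
```

```text
x wall [[np.float64(-43.3), np.float64(-26.37), np.float64(55.86)], [np.float64(-43.18), np.float64(-26.56), np.float64(63.23)], [np.float64(-42.97), np.float64(-27.32), np.float64(35.3), np.float64(39.57), np.float64(63.55)], [np.float64(-43.18), np.float64(-26.35), np.float64(58.01)]]
island/x  [np.float64(-42.93), np.float64(-30.33), np.float64(31.3), np.float64(48.26), np.float64(64.25)]
y [[np.float64(-24.18), np.float64(26.33)], [np.float64(-28.99), np.float64(22.75)], [np.float64(-22.8), np.float64(-8.21), np.float64(9.95), np.float64(24.99)]]
ox 0.0010337415984078414
[ 0.53218508 -0.20344475  0.16      ]
inc [ 0.1855 -0.0028  0.1651] [-0.0005  0.0042 -0.0002]
```

Wrist and top estimates agree within about 0.7 mm, and the clearance is ±1.5 mm. I'll go to just above the pocket and settle there.

servo_tool:
  increments:
    - [0.06,-0.001,0,0,0.002,0,1]
    - [0.12,-0.002,0.03,0,0.004,0,1]
    - [0.17,-0.003,0.08,0,0.004,0,1]
    - [0.186,-0.003,0.13,0,0.004,0,1]
    - [0.186,-0.003,0.18,0,0.004,0,1]
    - [0.186,-0.003,0.22,0,0.004,0,1]
    - [0.186,-0.003,0.225,0,0.004,0,1]
    - [0.186,-0.003,0.225,0,0.004,0,1]
    - [0.186,-0.003,0.225,0,0.004,0,1]
    - [0.186,-0.003,0.225,0,0.004,0,1]
  force: 110

```text
time: 24.65
tool_pos: [0.5329, -0.2037, 0.046]
orientation: [3.134, 0.205, 0.002]
force: [-0.3, -0.7, -4.4]
gripper_width: 0.0474
grip_force: 120.3
```

Run:
```python
from rec import *
s=env.sense(); print(s['time'],s['tool_pos'],s['force'],s['gripper_width'],s['grip_force'],np.degrees(R.from_matrix(rot(-82.5,0).T@R.from_rotvec(s['orientation']).as_matrix()).as_rotvec()))
inc([.5324,-.2036,.031],rot(-82.5,0))
```

```text
24.65 [ 0.53293352 -0.20365229  0.04604723] [-0.31236195 -0.69556602 -4.4420076 ] 0.04742559069761027 120.2685284614563 [-0.03876918  0.08186019  0.01171948]
inc [-0.0011 -0.0003  0.0301] [ 0.0009 -0.0018 -0.0003]
```

servo_tool:
  increments:
    - [-0.001,0,0.005,0,-0.002,0,1]
    - [-0.001,0,0.01,0,-0.002,0,1]
    - [-0.001,0,0.015,0,-0.002,0,1]
    - [-0.001,0,0.02,0,-0.002,0,1]
    - [-0.001,0,0.024,0,-0.002,0,1]
    - [-0.001,0,0.028,0,-0.002,0,1]
    - [-0.001,0,0.032,0,-0.002,0,1]
    - [-0.001,0,0.034,0,-0.002,0,1]
    - [-0.001,0,0.034,0,-0.002,0,1]
    - [-0.001,0,0.034,0,-0.002,0,1]

```text
time: 25.9
tool_pos: [0.532, -0.2035, 0.0284]
orientation: [3.135, 0.205, -0.002]
force: [-1.2, 0.6, 1.3]
gripper_width: 0.0473
grip_force: 120.9
```

servo_tool:
  increments:
    - [0,0,0.003,0,0,0,1]
    - [0,0,0.006,0,0,0,1]
    - [0,0,0.009,0,0,0,1]
    - [0,0,0.012,0,0,0,1]
    - [0,0,0.014,0,0,0,1]
    - [0,0,0.016,0,0,0,1]
    - [0,0,0.016,0,0,0,1]
    - [0,0,0.016,0,0,0,1]
    - [0,0,0.016,0,0,0,1]
    - [0,0,0.016,0,0,0,1]

```text
time: 27.15
tool_pos: [0.5321, -0.2037, 0.0201]
orientation: [3.135, 0.205, -0.002]
force: [0.3, -3.0, 2.4]
gripper_width: 0.0472
grip_force: 121.2
```

servo_tool:
  increments:
    - [0,0,0.003,0,0,0,1]
    - [0,0,0.005,0,0,0,1]
    - [0,0,0.007,0,0,0,1]
    - [0,0,0.009,0,0,0,1]
    - [0,0,0.01,0,0,0,1]
    - [0,0,0.011,0,0,0,1]
    - [0,0,0.011,0,0,0,1]
    - [0,0,0.011,0,0,0,1]
    - [0,0,0.011,0,0,0,1]
    - [0,0,0.011,0,0,0,1]

```text
time: 28.4
tool_pos: [0.5317, -0.2031, 0.0159]
orientation: [-3.135, -0.205, 0.002]
force: [-2.9, 0.5, 12.7]
gripper_width: 0.0472
grip_force: 122.8
```

servo_tool:
  increments:
    - [0,0,0.002,0,0,0,1]
    - [0,0,0.004,0,0,0,1]
    - [0,0,0.004,0,0,0,1]
    - [0,0,0.004,0,0,0,1]
    - [0,0,0.004,0,0,0,1]
    - [0,0,0.004,0,0,0,1]
    - [0,0,0.004,0,0,0,1]
    - [0,0,0.004,0,0,0,1]
    - [0,0,0.004,0,0,0,1]
    - [0,0,0.004,0,0,0,1]

```text
time: 29.65
tool_pos: [0.5318, -0.2031, 0.0158]
orientation: [3.135, 0.205, -0.001]
force: [-6.3, 2.5, 28.9]
gripper_width: 0.0472
grip_force: 124.4
```

servo_tool:
  increments:
    - [0,0,0.001,0,0,0,1]
    - [0,0,-0.001,0,0,0,0.25]
    - [0,0,-0.002,0,0,0,0.25]
    - [0,0,-0.002,0,0,0,0.25]
    - [0,0,-0.002,0,0,0,0.25]
    - [0,0,-0.03,0,0,0,0.25]
    - [0,0,-0.1,0,0,0,0.25]
    - [0,0,-0.2,0,0,0,0.25]
    - [0,0,-0.284,0,0,0,0.25]
    - [0,0,-0.284,0,0,0,0]

```text
time: 30.9
tool_pos: [0.5349, -0.2047, 0.1595]
orientation: [3.13, 0.205, 0.011]
force: [0.2, -0.4, 0.4]
gripper_width: 0.08
grip_force: 0.0
```

Run:
```python
from rec import *
s=env.sense(); print(s['time'],s['tool_pos'],s['force'],s['gripper_width'],s['grip_force'])
C=np.array([.53321,-.20331]); a=np.radians(7.49)
for n in ('wrist','top'):
    im,W=snap(n); u=(W[...,:2]-C)@[np.cos(a),np.sin(a)]; v=(W[...,:2]-C)@[-np.sin(a),np.cos(a)]
    m=(abs(u)<.022)&(abs(v)<.022)&(W[...,2]<.06); A=np.c_[u[m],v[m],np.ones(m.sum())]; k=np.linalg.lstsq(A,W[...,2][m],rcond=None)[0]
    m2=(abs(v)>.033)&(abs(v)<.045)&(abs(u)>.023)&(abs(u)<.045)&(W[...,2]<.05); print(n,m.sum(),'lock top',k.round(4),'insert top',np.median(W[...,2][m2]).round(4))
x,y,I,p,az=recw(.036); I=I.astype(float); r=((I.max(-1)-I.min(-1))<35)&(I.mean(-1)>150)
b=(I[...,0]-I[...,2]>50); i=np.argwhere(b); 
ex=np.array([np.cos(a),np.sin(a)]);ey=np.array([np.sin(a),-np.cos(a)]); o=np.array([(C-p[:2])@ex,(C-p[:2])@ey])
X=x[i[:,0]];Y=y[i[:,1]]; g=(abs(X-o[0])<.035)&(abs(Y-o[1])<.035); print('seat in tool',o,'brass',np.percentile(X[g],[1,99]),np.percentile(Y[g],[1,99]),p,az)
```

```text
30.9 [ 0.53491637 -0.20468204  0.1594965 ] [ 0.15209332 -0.35970078  0.41205367] 0.07997638565033953 0.0
wrist 3459 lock top [-0.0017  0.0014  0.037 ] insert top 0.0268
top 132 lock top [0.0381 0.0012 0.036 ] insert top 0.026
seat in tool [1.15741682e-03 8.72261097e-05] brass [-0.0245  0.029 ] [-0.026   0.0235] [ 0.53205109 -0.20337439  0.15542739] 7.49639609481594
```

The lock's top is 10 mm proud of the insert, level, and it met a hard stop at the floor, so it is home. The gripper is clear of everything, so I'll hand in.

```bash
python3 -c "
from workcell import env
print(env.hand_in())"
```

```text
the job is handed in; nothing more can be done
None
```

I handed the job in at about 31 s of the 51 s limit. The big padlock was laid flat on the cork mat and let go, then regripped by its sides and pressed home in the big cutout. By camera it sits level, about 10 mm proud of the insert. The hand-in returned no verdict.

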